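# Assemble the laboratory filter unit

### The arm

A 7-joint arm with a two-finger parallel gripper is mounted at the origin on the work surface. World frame = base frame: x ahead of the robot, y to its left, z up, the work surface at z = 0. Lengths are in m, angles in rad, forces in N, time in s.
With the tool pointing down it reaches from about 0.425 to 0.875 m from the base axis. Payload 4.7 kg.
Tool frame: the origin (TCP) lies midway between the tips of the shut fingers; the grasp point (between the pads) lies 19 mm behind it; z points along the fingers, y is the line along which they close (so a half turn about z gives the same grasp; the last joint's range is limited). The gripper opens to 87 mm and grips with 3 to 60 N. Pads are 19 mm wide; open, the fingers measure 117 mm over their backs; the gripper's body (75 mm by 190 mm) begins 51 mm behind the grasp point.
Start: joints at [1.259, 0.321, -0.07, 1.45, 0.023, 1.371, -0.057], TCP at [0.208, -0.616, 0.223] pointing down, gripper open.
Joint ranges: [-2.86, 2.86], [-0.3, 2.09], [-1.38, 1.24], [0.06, 2.45], [-1.56, 4.7], [0.09, 2.05], [-2.69, 2.69]. Speed limits (rad/s): [2.57, 2.57, 3.14, 3.14, 3.14, 3.14, 3.14].

### API

Orientations are given as a unit quaternion [x, y, z, w].
In Python, from station import manip, optics, job gives the robot as it stands.
- The arm moves only by the tool step_arm, never from a script. Its arguments are lists of equal length, an entry for each row: "dp": the shift along the tool's x, y, z normalised to -1 to 1, where 1 is 300 mm, a list of three; "spin": the turn about the tool's z normalised to -1 to 1, where 1 is 2 pi rad; "grip": the opening, from 0 (shut) to 1 (fully open). In form: {"dp": [[tx, ty, tz], ...], "spin": [spin, ...], "grip": [grip, ...]}. A call has 1 to 20 rows; each row is the pose to reach, as a shift and turn from the pose commanded when the call began, along the tool's axes at that moment, turning the shorter way round; what a row does not reach only later rows make up. A row lasts 1/10 s, in which the tool goes at most 50 mm and 8.59 degrees, less where a joint would pass 70% of its speed; a pose out of reach is approached as far as the arm can. A call with a number of a shift or a turn outside -1 to 1 is refused whole. A call with a gripper value outside its range is refused whole. The fingers move at their own pace and stop on an object; the grip force is fixed at half the most. Time passes only in rows, so rows that repeat a pose let the fingers close. It gives the time, the measured TCP pose, the force, the opening and the grip force at its end, in the units of the state.
- manip.read_state(): the state, without advancing time (a new reading comes with each control period).
- optics.capture(name): name is "scene" or "top" or "wrist"; returns a dict with "img" (420x560x3 uint8, red, green, blue), "depth" (420x560 float32, m along the optical axis (not along the pixel's ray), 0 where there is no reading), "mtx" (3x3 intrinsics, pixels), "T" (4x4, takes a point from camera to world coordinates); the wrist camera has in their place "mount" (4x4, takes a point from camera to tool coordinates, whose origin is the TCP and whose axes are the flange's). Camera axes: x right, y up, looking along -z (the intrinsics and any distortion apply to the point x, -y, -z); pixel columns grow to the right and rows downward; lengths in m; the calibration is good to about 2 mm. A picture is of the moment at which its call begins: read the wrist's pose just before it.
- job.hand_in(): hands the job in; it is judged then, once.
The state is a dict: "time": time; "joint_pos": joint angles; "qd": joint speeds; "joint_torque": joint torques, N m; "eef_pos": TCP position; "eef_rot": TCP orientation; "contact_force": force on the tool from outside, world axes, zero at the start; "ft_torque": the same for the moment, N m; "finger_gap": finger opening in m; "finger_force": force on a finger pad.
Only numpy, scipy, OpenCV 4.12 (cv2) and the standard library are available. Lean on these libraries where they do the work, as an engineer would, in place of code of your own. Each camera call takes 0.05 s, during which the arm holds its last target. There are 200 camera calls.

### The job

Assemble the filter unit on its receiver where it stands: first the support plate in the receiver's neck, then the filter cartridge in the support plate, then the funnel on the cartridge, and last the cover on the funnel. Set each part down gently, upright and fully seated, letting go of it before fetching the next, and leave the specimen pot and the tip box where they are.

Things in the scene. Friction and masses are not known exactly. Their poses are not given: they have to be found in the camera images.
- receiver: Vacuum receiver, fixed to the bench: dark disc base 110 mm across, 12 mm high; aluminium body 84 mm across up to 46 mm; open neck, 60 mm outside and 48 mm inside diameter, flat rim at 66 mm, bore 20 mm deep. A hose nozzle sticks out along its x axis to 68 mm from the axis at height 30 mm. Origin: centre of the underside, on the bench; z up.
- support: Dark steel support plate, round: stem 40 mm dia., 16 mm long, tapering to 28 mm at the foot; above it a flange 64 mm dia. from 16 to 29 mm height (grip here), its top with a recess 58 mm across, 5 mm deep. It stands on its stem. Seated, the flange rests on the receiver's rim, origin 50 mm above the receiver's. Origin: centre of the stem's underside; z up along the axis.
- cartridge: Filter cartridge, black plastic puck, filter sheet pale, 51 mm dia., 18 mm high, lower edge bevelled 3 mm, recess 43 mm across and 6 mm deep in its top; lies recess up. Seated in the support plate's recess, its origin is 24 mm above the support's and 13 mm stand proud. Grip the sides, fingertips 6 mm or more above the underside. Origin: centre of the underside; z up.
- funnel: Funnel, a straight steel cup: foot 36 mm dia. tapering to 28, 4 mm long; above it a cylinder 52 mm outside, rim at 60 mm height, bore 46 mm, inner floor at 10 mm. Stands on its foot; grip across the outside. Seated, foot in the cartridge's recess, shoulder on its rim, origin 14 mm above the cartridge's. Origin: centre of the foot's underside; z up along the axis.
- cover: Cover, black plastic, round: plug 38 mm dia. tapering to 26, 10 mm long; flange 56 mm dia. from 10 to 15 mm height; steel knob on top 20 mm dia. from 15 to 33 mm (grip here). Stands on its plug. Seated, plug in the funnel's bore, flange on its rim, origin 50 mm above the funnel's. Origin: centre of the plug's underside; z up along the axis.
- specimen_pot: Bystander, loose: small amber pot with a white cap, 44 mm in diameter and 55 mm high. Origin: centre of the underside.
- tip_box: Bystander, loose: blue box of pipette tips, 60 by 90 mm, 44 mm high. Origin: centre of the underside.
Mind the look-alikes: they are no part of the job. What is shaped like the support but purple or yellow is not meant.

How it is judged:
By the outcome, as a careful person would: the job done as asked, in the order asked, and still so for the second after the job is handed in, with the robot touching nothing.
It also fails if it takes over 122 s, if anything falls off the work surface, if the arm or the gripper's body presses on something with over 40 N, if the wrist force passes 120 N, or if a joint passes its speed limit or range.

## Working session

There is one attempt and no reset: what is moved stays moved. The work goes in short steps, Python scripts to look and compute and a tool call to move; the robot and the scene stay as the last step left them, time stands still between calls to the robot, and variables do not carry over. Pictures are saved under pics/ and viewed, at most 14 in all, crops included, and the job is handed in when it is done.

Besides the shell and the picture viewer there is one more tool, called after "Call:" as name(argument=value, ...) on one line, values as JSON. step_arm: Moves the arm, as the interface text tells. Its arguments: {"type":"object","properties":{"dp":{"type":"array","items":{"type":"array","items":{"type":"number","minimum":-1,"maximum":1}}},"spin":{"type":"array","items":{"type":"number","minimum":-1,"maximum":1}},"grip":{"type":"array","items":{"type":"number"}}},"required":["dp","spin","grip"]}

```bash
mkdir -p pics; ls; cat > h.py <<'E'
import numpy as np, cv2
from station import manip, optics, job
from scipy.spatial.transform import Rotation as R
def toolT():
    s=manip.read_state(); T=np.eye(4); T[:3,:3]=R.from_quat(s["eef_rot"]).as_matrix(); T[:3,3]=s["eef_pos"]; return T
def cap(n):
    t=toolT() if n=="wrist" else None
    c=optics.capture(n)
    if n=="wrist": c["T"]=t@c["mount"]
    return c
def save(c,f): cv2.imwrite("pics/"+f,c["img"][:,:,::-1])
def ray(c,u,v):
    K=c["mtx"]; d=np.array([(u-K[0,2])/K[0,0],-(v-K[1,2])/K[1,1],-1.]); return c["T"][:3,3],c["T"][:3,:3]@d
def plane(c,u,v,z):
    o,d=ray(c,u,v); return o+d*(z-o[2])/d[2]
def pts(c):
    h,w=c["depth"].shape; u,v=np.meshgrid(np.arange(w),np.arange(h)); K=c["mtx"]; D=c["depth"]
    P=np.stack([(u-K[0,2])/K[0,0]*D,-(v-K[1,2])/K[1,1]*D,-D],-1)
    return P@c["T"][:3,:3].T+c["T"][:3,3]
E
python3 - <<'E'
from h import *
for n in("scene","top"):
    c=cap(n); save(c,n+"1.png"); print(n,c["mtx"].round(1).tolist(),c["T"].round(3).tolist(),[k for k in c],(c["depth"]>0).mean())
s=manip.read_state(); print({k:np.round(v,3).tolist() for k,v in s.items()})
E
```

```text
pics
scene [[451.4, 0.0, 280.9], [0.0, 451.4, 212.7], [0.0, 0.0, 1.0]] [[-0.617, -0.64, 0.459, 1.027], [0.787, -0.51, 0.347, 0.354], [0.012, 0.575, 0.818, 0.861], [0.0, 0.0, 0.0, 1.0]] ['img', 'depth', 'mtx', 'T'] 0.9959183673469387
top [[457.4, 0.0, 272.1], [0.0, 457.4, 205.3], [0.0, 0.0, 1.0]] [[0.0, 0.984, -0.181, 0.403], [-1.0, -0.001, -0.007, -0.013], [-0.007, 0.181, 0.984, 1.116], [0.0, 0.0, 0.0, 1.0]] ['img', 'depth', 'mtx', 'T'] 0.9957610544217687
{'time': 0.1, 'joint_pos': [1.259, 0.322, -0.07, 1.452, 0.023, 1.371, -0.057], 'qd': [-0.001, -0.0, -0.0, -0.003, 0.003, 0.0, 0.001], 'joint_torque': [-0.001, -49.257, -0.406, -31.34, -0.064, 0.039, 0.0], 'eef_pos': [0.208, -0.615, 0.222], 'eef_rot': [0.987, 0.162, -0.0, -0.001], 'contact_force': [0.024, 0.506, 0.021], 'ft_torque': [-0.001, -0.005, 0.017], 'finger_force': 0.0, 'finger_gap': 0.087}
```

View pics/scene1.png

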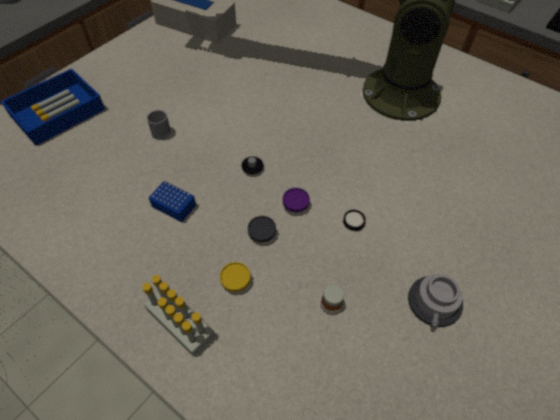

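View pics/top1.png

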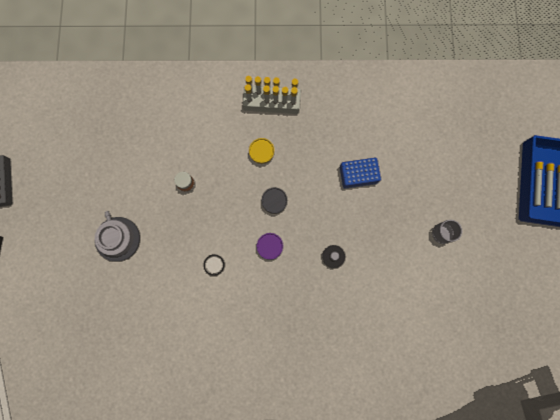

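Scene (px): support 262,229; cartridge 354,219; cover 252,165; funnel 158,125; receiver 437,298. Top: support 274,201; cartridge 214,265; cover 334,256; funnel 447,231; receiver 113,237; the purple and yellow decoys, pot and tip box lie between them.

```bash
cat > m1.py <<'E'
from h import *
for n in("scene","top"):
    c=cap(n); P=pts(c); z=P[...,2]
    m=((z>.006)&(z<.12)&(c["depth"]>0)&(P[...,0]<.95)&(P[...,0]>.2)&(abs(P[...,1])<.7)).astype(np.uint8)
    k,l,st,ce=cv2.connectedComponentsWithStats(m)
    b=z[(abs(z)<.02)&(P[...,0]>.4)&(P[...,0]<.8)]; print(n,"bench",np.median(b).round(4))
    for i in range(1,k):
        if st[i,4]<60: continue
        q=P[l==i]; zt=np.percentile(q[:,2],92); t=q[q[:,2]>zt-.005]
        (cx,cy),r=cv2.minEnclosingCircle(t[:,:2].astype(np.float32))
        print(ce[i].round(),st[i,4],"top z%.4f"%zt,"mean",t[:,:2].mean(0).round(4),"circ",np.round([cx,cy,r],4),c["img"][l==i].mean(0).round())
E
python3 m1.py
```

```text
scene bench -0.0
[ 64. 115.] 1707 top z0.0489 mean [ 0.6671 -0.6361] circ [ 0.6646 -0.6681  0.1122] [21. 32. 54.]
[158. 124.] 533 top z0.0586 mean [ 0.5401 -0.4183] circ [ 0.5385 -0.4181  0.0278] [53. 52. 50.]
[252. 165.] 328 top z0.0317 mean [ 0.4831 -0.1505] circ [ 0.4827 -0.1507  0.0114] [37. 35. 34.]
[172. 201.] 1171 top z0.0429 mean [ 0.6879 -0.2176] circ [ 0.6855 -0.2186  0.0508] [31. 47. 81.]
[295. 199.] 556 top z0.0286 mean [0.5067 0.001 ] circ [0.5058 0.001  0.0331] [63. 31. 76.]
[353. 220.] 343 top z0.0183 mean [0.4627 0.1356] circ [0.4625 0.1343 0.0272] [100.  96.  87.]
[261. 228.] 628 top z0.0289 mean [ 0.6173 -0.0096] circ [ 0.6171 -0.0089  0.0326] [45. 45. 45.]
[234. 276.] 754 top z0.0287 mean [0.7434 0.0231] circ [0.7425 0.0226 0.0325] [135. 111.  29.]
[176. 316.] 2619 top z0.1064 mean [ 8.798e-01 -3.000e-04] circ [ 0.8786 -0.0024  0.0644] [101.  92.  61.]
[436. 300.] 2297 top z0.0647 mean [0.5258 0.373 ] circ [0.5247 0.373  0.0307] [79. 76. 75.]
[332. 299.] 554 top z0.0567 mean [0.6626 0.21  ] circ [0.662  0.2094 0.0206] [102.  97.  84.]
top bench 0.0013
[271.  96.] 1
[... 433 characters left out ...]
3 -0.2198  0.051 ] [ 59.  77. 122.]
[185. 182.] 336 top z0.0584 mean [0.6602 0.2082] circ [0.6608 0.2079 0.0203] [134. 128. 113.]
[274. 200.] 550 top z0.0300 mean [ 0.6156 -0.0095] circ [ 0.6157 -0.01    0.0322] [72. 70. 69.]
[117. 238.] 1656 top z0.0658 mean [0.5236 0.3715] circ [0.5226 0.3714 0.0304] [109. 103. 101.]
[447. 232.] 563 top z0.0610 mean [ 0.537  -0.4194] circ [ 0.5366 -0.4195  0.0266] [84. 80. 78.]
[270. 246.] 570 top z0.0305 mean [0.5044 0.0009] circ [0.5046 0.0009 0.032 ] [100.  58. 114.]
[334. 256.] 431 top z0.0337 mean [ 0.4804 -0.152 ] circ [ 0.4803 -0.1524  0.0097] [66. 62. 60.]
[214. 265.] 312 top z0.0209 mean [0.4614 0.1344] circ [0.4609 0.1344 0.0253] [141. 133. 122.]
```

```bash
cat >> h.py <<'E'
def go(x,y,z,th=None):
    T=toolT(); d=T[:3,:3].T@(np.array([x,y,z])-T[:3,3])/.3
    th0=np.arctan2(T[1,0],T[0,0]); print("dp",d.round(4),"spin",0 if th is None else round((th0-th)/2/np.pi,4),"z-axis",T[:3,2].round(4))
E
python3 -c "
from h import *
go(.6165,-.0095,.2,0)"
```

```text
dp [ 1.937  -1.4776  0.0745] spin 0.0519 z-axis [-5.0e-04  1.1e-03 -1.0e+00]
```

Call:
step_arm(dp=[[0.95,-0.72,0],[0.95,-0.72,0],[0.95,-0.72,0],[0.95,-0.72,0],[0.95,-0.72,0],[0.95,-0.72,0],[0.95,-0.72,0],[0.95,-0.72,0],[0.95,-0.72,0],[0.95,-0.72,0],[0.95,-0.72,0]], spin=[0.0519,0.0519,0.0519,0.0519,0.0519,0.0519,0.0519,0.0519,0.0519,0.0519,0.0519], grip=[1,1,1,1,1,1,1,1,1,1,1])

```text
time: 1.3
eef_pos: [0.4075, -0.3219, 0.2223]
eef_rot: [1.0, -0.002, -0.0, 0.0]
contact_force: [-0.4, -0.0, -0.1]
finger_gap: 0.0873
finger_force: 0.0
```

```bash
python3 -c "
from h import *
print(manip.read_state()['eef_pos'])
go(.6165,-.0095,.2,0)"
```

```text
[ 0.40751877 -0.32187301  0.22234597]
dp [ 0.6927 -1.0439  0.0737] spin -0.0006 z-axis [-7.e-04 -3.e-04 -1.e+00]
```

Call:
step_arm(dp=[[0.69,-1,0],[0.69,-1,0],[0.69,-1,0],[0.69,-1,0],[0.69,-1,0],[0.69,-1,0],[0.69,-1,0],[0.69,-1,0],[0.69,-1,0],[0.69,-1,0],[0.69,-1,0],[0.69,-1,0]], spin=[0,0,0,0,0,0,0,0,0,0,0,0], grip=[1,1,1,1,1,1,1,1,1,1,1,1])

```text
time: 2.5
eef_pos: [0.6155, -0.0227, 0.2226]
eef_rot: [1.0, -0.002, -0.0, 0.001]
contact_force: [0.8, 0.3, -0.8]
finger_gap: 0.087
finger_force: 0.0
```

```bash
cat > w.py <<'E'
import sys
from h import *
# usage: w.py x y ztop r file : depth-band + fitted circle about the expected place
x,y,zt,r=map(float,sys.argv[1:5]); c=cap("wrist"); save(c,sys.argv[5]); P=pts(c)
m=(c["depth"]>0)&(np.hypot(P[...,0]-x,P[...,1]-y)<r+.015)
q=P[m&(P[...,2]>zt-.010)]; print("n",len(q))
if len(q):
    zz=np.percentile(q[:,2],[50,90]); t=q[(abs(q[:,2]-zt)<.004)]
    print("z",zz.round(4),"n",len(t),"circ",np.round(cv2.minEnclosingCircle(t[:,:2].astype(np.float32)),4) if 0 else [np.round(v,4) for v in cv2.minEnclosingCircle(t[:,:2].astype(np.float32))],"bbox",t.min(0).round(4),t.max(0).round(4))
print(manip.read_state()["eef_pos"])
E
python3 w.py .6165 -.0095 .029 .032 w1.png
```

```text
n 39177
z [0.3295 0.3401] n 530 circ [array([ 0.6186, -0.0089]), np.float64(0.032)] bbox [ 0.5867 -0.0401  0.025 ] [0.6504 0.0225 0.031 ]
[ 0.61555337 -0.02221761  0.22271047]
```

View pics/w1.png

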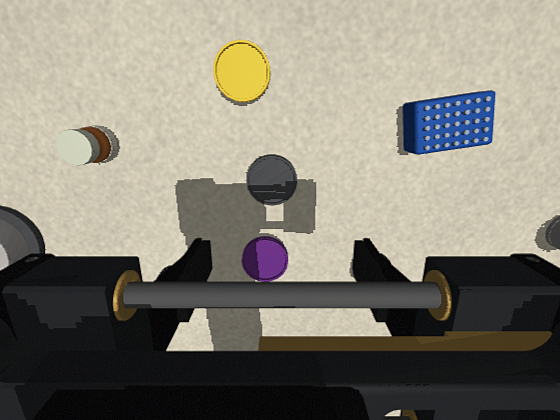

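The wrist view shows the dark support at px (271,180), purple decoy at (265,258) and yellow at (242,71). Its position (0.6186, −0.0089, top 0.029) agrees with the other two views within 2 mm. Now I'll grasp it.

Call:
step_arm(dp=[[0.005,-0.044,0],[0.005,-0.044,0.15],[0.005,-0.044,0.3],[0.005,-0.044,0.45],[0.005,-0.044,0.55],[0.005,-0.044,0.6],[0.005,-0.044,0.64],[0.005,-0.044,0.68],[0.005,-0.044,0.7],[0.005,-0.044,0.72],[0.005,-0.044,0.72],[0.005,-0.044,0.72],[0.005,-0.044,0.72],[0.005,-0.044,0.72],[0.005,-0.044,0.72],[0.005,-0.044,0.72],[0.005,-0.044,0.72],[0.005,-0.044,0.72]], spin=[0,0,0,0,0,0,0,0,0,0,0,0,0,0,0,0,0,0], grip=[1,1,1,1,1,1,1,1,1,1,1,1,0.5,0.5,0.5,0.5,0.5,0.5])

```text
time: 4.35
eef_pos: [0.6177, -0.0073, 0.0068]
eef_rot: [1.0, -0.0, 0.0, 0.0]
contact_force: [-0.6, -1.2, 1.9]
finger_gap: 0.0626
finger_force: 30.0
```

Call:
step_arm(dp=[[0,0,-0.02],[0,0,-0.08],[0,0,-0.2],[0,0,-0.35],[0,0,-0.5],[0,0,-0.62],[0,0,-0.62],[-0.05,-0.1,-0.62],[-0.1,-0.22,-0.62],[-0.15,-0.35,-0.62],[-0.2,-0.48,-0.62],[-0.25,-0.6,-0.62],[-0.3,-0.72,-0.62],[-0.3,-0.84,-0.62],[-0.3,-0.92,-0.62],[-0.3,-0.97,-0.62],[-0.3,-1,-0.62],[-0.3,-1,-0.62],[-0.3,-1,-0.62]], spin=[0,0,0,0,0,0,0,0,0,0,0,0,0,0,0,0,0,0,0], grip=[0.5,0.5,0.5,0.5,0.5,0.5,0.5,0.5,0.5,0.5,0.5,0.5,0.5,0.5,0.5,0.5,0.5,0.5,0.5])

```text
time: 6.25
eef_pos: [0.528, 0.2917, 0.1921]
eef_rot: [1.0, -0.001, -0.0, 0.001]
contact_force: [0.2, -0.4, -1.1]
finger_gap: 0.063
finger_force: 30.0
```

```bash
python3 w.py .524 .372 .066 .03 w2.png; python3 -c "
from h import *
go(.5242,.3722,.0585,0); s=manip.read_state(); print(s['contact_force'],s['ft_torque'])"
```

```text
n 15391
z [0.2854 0.3046] n 975 circ [array([0.5263, 0.3735]), np.float64(0.0301)] bbox [0.4971 0.3437 0.062 ] [0.5561 0.4028 0.0681]
[0.52814805 0.29140094 0.19219017]
dp [-0.0137 -0.2699  0.4453] spin -0.0004 z-axis [-3.0e-04 -1.3e-03 -1.0e+00]
[ 0.21718358 -0.26877298 -0.89974077] [ 0.03584695  0.04537198 -0.08135098]
```

View pics/w2.png

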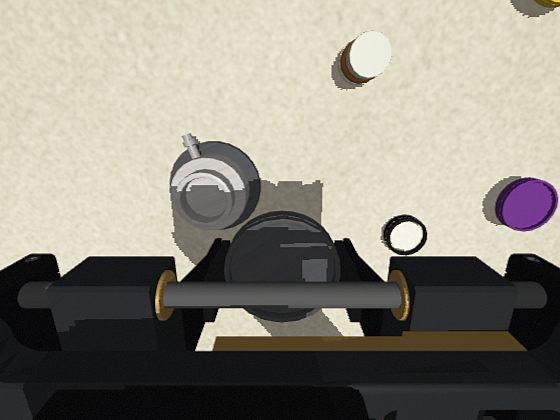

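The receiver shows at px (215,185), its rim at 0.066 m and its centre near (0.525, 0.3735); the support hangs upright in the grip.

Call:
step_arm(dp=[[-0.01,-0.08,0],[-0.01,-0.18,0],[-0.01,-0.25,0],[-0.01,-0.273,0],[-0.01,-0.273,0],[-0.01,-0.273,0.1],[-0.01,-0.273,0.2],[-0.01,-0.273,0.3],[-0.01,-0.273,0.35],[-0.01,-0.273,0.38],[-0.01,-0.273,0.4],[-0.01,-0.273,0.415],[-0.01,-0.273,0.43],[-0.01,-0.273,0.437],[-0.01,-0.273,0.442],[-0.01,-0.273,0.442]], spin=[0,0,0,0,0,0,0,0,0,0,0,0,0,0,0,0], grip=[0.5,0.5,0.5,0.5,0.5,0.5,0.5,0.5,0.5,0.5,0.5,0.5,0.5,0.5,0.5,0.5])

```text
time: 7.9
eef_pos: [0.5247, 0.375, 0.0599]
eef_rot: [1.0, -0.0, 0.0, 0.0]
contact_force: [0.4, -0.8, -1.5]
finger_gap: 0.0631
finger_force: 30.0
```

Call:
step_arm(dp=[[0,0,0.003],[0,0,0.006],[0,0,0.009],[0,0,0.009],[0,0,0.009]], spin=[0,0,0,0,0], grip=[0.5,0.5,0.5,0.5,0.5])

```text
time: 8.4
eef_pos: [0.5246, 0.375, 0.0571]
eef_rot: [1.0, -0.0, -0.0, 0.0]
contact_force: [0.0, -0.9, -1.5]
finger_gap: 0.0629
finger_force: 30.0
```

Call:
step_arm(dp=[[0,0,0.002],[0,0,0.004],[0,0,0.004],[0,0,0.004]], spin=[0,0,0,0], grip=[0.5,0.5,0.5,0.5])

```text
time: 8.8
eef_pos: [0.5246, 0.375, 0.0568]
eef_rot: [1.0, -0.0, 0.0, 0.0]
contact_force: [-1.5, -3.2, 6.0]
finger_gap: 0.0633
finger_force: 30.0
```

Call:
step_arm(dp=[[0,0,0],[0,0,0],[0,0,0],[0,0,0],[0,0,0],[0,0,-0.02],[0,0,-0.08],[0,0,-0.2],[0,0,-0.35],[0,0,-0.48],[0,0,-0.48],[-0.05,0.15,-0.48],[-0.1,0.3,-0.48],[-0.15,0.45,-0.48],[-0.2,0.6,-0.48],[-0.21,0.7,-0.48],[-0.21,0.7,-0.48],[-0.21,0.7,-0.48],[-0.21,0.7,-0.48]], spin=[0,0,0,0,0,0,0,0,0,0,0,0,0,0,0,0,0,0,0], grip=[0.85,0.95,1,1,1,1,1,1,1,1,1,1,1,1,1,1,1,1,1])

```text
time: 10.7
eef_pos: [0.4616, 0.1668, 0.2006]
eef_rot: [1.0, 0.001, 0.0, -0.0]
contact_force: [0.6, 0.4, -1.1]
finger_gap: 0.087
finger_force: 0.0
```

```bash
cat > m2.py <<'E'
from h import *
import sys
# stack top: z, circle near receiver, from scene and top
zt=float(sys.argv[1]); tol=float(sys.argv[2]) if len(sys.argv)>2 else .006
for n in("scene","top"):
    c=cap(n); P=pts(c); m=(np.hypot(P[...,0]-.524,P[...,1]-.372)<.05)&(abs(P[...,2]-zt)<tol)&(c["depth"]>0); q=P[m]
    print(n,len(q),"z",np.percentile(q[:,2],[5,50,90]).round(4),"circ",[np.round(v,4) for v in cv2.minEnclosingCircle(q[:,:2].astype(np.float32))])
    if n=="scene": 
        A=np.c_[q[:,:2]-q[:,:2].mean(0),np.ones(len(q))]; print("tilt",np.linalg.lstsq(A,q[:,2],rcond=None)[0].round(3))
    x=c["img"][230:370,360:520] if n=="scene" else c["img"][170:310,40:200]
    cv2.imwrite("pics/stk_%s.png"%n,cv2.resize(x[:,:,::-1],None,fx=4,fy=4,interpolation=cv2.INTER_CUBIC)[:600,:800])
E
python3 m2.py .078; python3 w.py .462 .135 .018 .0255 w3.png; python3 -c "
from h import *
go(.462,.135,.008,0)"
```

```text
scene 800 z [0.0725 0.0749 0.0791] circ [array([0.5245, 0.3749]), np.float64(0.0331)]
tilt [0.001 0.005 0.075]
n 32434
z [0.3039 0.3133] n 423 circ [array([0.4634, 0.1361]), np.float64(0.0255)] bbox [0.439  0.1113 0.0141] [0.4886 0.1613 0.0205]
[0.46140661 0.16669455 0.20005335]
dp [0.0019 0.1061 0.6401] spin 0.0004 z-axis [-3.e-04  7.e-04 -1.e+00]Traceback (most recent call last):
  File "m2.py", line 7, in <module>
    print(n,len(q),"z",np.percentile(q[:,2],[5,50,90]).round(4),"circ",[np.round(v,4) for v in cv2.minEnclosingCircle(q[:,:2].astype(np.float32))])
                       ~~~~~~~~~~~~~^^^^^^^^^^^^^^^^^^
    return _quantile_unchecked(
        a, q, axis, out, overwrite_input, method, keepdims, weights)
    return _ureduce(a,
                    func=_quantile_ureduce_func,
    ...<5 lines>...
                    overwrite_input=overwrite_input,
                    method=method)
    r = func(a, **kwargs)
    result = _quantile(arr,
                       quantiles=q,
    ...<2 lines>...
                       out=out,
                       weights=wgt)
    slices_having_nans = np.isnan(arr[-1, ...])
                                  ~~~^^^^^^^^^
IndexError: index -1 is out of bounds for axis 0 with size 0
```

Call:
step_arm(dp=[[0.003,0.05,0],[0.003,0.104,0],[0.003,0.104,0.15],[0.003,0.104,0.3],[0.003,0.104,0.42],[0.003,0.104,0.52],[0.003,0.104,0.58],[0.003,0.104,0.61],[0.003,0.104,0.63],[0.003,0.104,0.638],[0.003,0.104,0.638],[0.003,0.104,0.638],[0.003,0.104,0.638],[0.003,0.104,0.638],[0.003,0.104,0.638],[0.003,0.104,0.638],[0.003,0.104,0.638],[0.003,0.104,0.638]], spin=[0,0,0,0,0,0,0,0,0,0,0,0,0,0,0,0,0,0], grip=[1,1,1,1,1,1,1,1,1,1,1,0.7,0.4,0.4,0.4,0.4,0.4,0.4])

```text
time: 12.65
eef_pos: [0.4625, 0.1339, 0.0087]
eef_rot: [1.0, -0.0, 0.0, 0.0]
contact_force: [0.6, 0.0, 2.4]
finger_gap: 0.0502
finger_force: 30.0
```

Call:
step_arm(dp=[[0,0,-0.02],[0,0,-0.08],[0,0,-0.2],[0,0,-0.35],[0,0,-0.5],[0,0,-0.5],[0.03,-0.1,-0.5],[0.06,-0.22,-0.5],[0.1,-0.35,-0.5],[0.14,-0.48,-0.5],[0.18,-0.6,-0.5],[0.208,-0.72,-0.5],[0.208,-0.78,-0.5],[0.208,-0.8,-0.5],[0.208,-0.8,-0.5],[0.208,-0.8,-0.45],[0.208,-0.8,-0.38],[0.208,-0.8,-0.31],[0.208,-0.8,-0.275],[0.208,-0.8,-0.275]], spin=[0,0,0,0,0,0,0,0,0,0,0,0,0,0,0,0,0,0,0,0], grip=[0.4,0.4,0.4,0.4,0.4,0.4,0.4,0.4,0.4,0.4,0.4,0.4,0.4,0.4,0.4,0.4,0.4,0.4,0.4,0.4])

```text
time: 14.65
eef_pos: [0.5243, 0.3713, 0.0888]
eef_rot: [1.0, -0.001, -0.001, 0.002]
contact_force: [-0.1, 0.2, -0.7]
finger_gap: 0.0502
finger_force: 30.0
```

```bash
python3 -c "
from h import *
go(.525,.3747,.0827,0)"
```

```text
dp [ 0.0024 -0.0114  0.0202] spin -0.0003 z-axis [-0.0029 -0.0031 -1.    ]
```

Call:
step_arm(dp=[[0,0,0],[0,0,0],[0,0,0]], spin=[0,0,0], grip=[0.4,0.4,0.4])

```text
time: 14.95
eef_pos: [0.5255, 0.3743, 0.0923]
eef_rot: [1.0, -0.0, 0.001, -0.0]
contact_force: [0.1, -0.3, -0.3]
finger_gap: 0.0501
finger_force: 30.0
```

Call:
step_arm(dp=[[-0.002,0,0.005],[-0.002,0,0.01],[-0.002,0,0.015],[-0.002,0,0.02],[-0.002,0,0.024],[-0.002,0,0.027],[-0.002,0,0.03],[-0.002,0,0.03],[-0.002,0,0.03]], spin=[0,0,0,0,0,0,0,0,0], grip=[0.4,0.4,0.4,0.4,0.4,0.4,0.4,0.4,0.4])

```text
time: 15.85
eef_pos: [0.5242, 0.3739, 0.0827]
eef_rot: [1.0, -0.0, 0.0, 0.0]
contact_force: [-2.9, -2.2, 5.1]
finger_gap: 0.0503
finger_force: 30.0
```

Call:
step_arm(dp=[[0,0,0],[0,0,0],[0,0,0],[0,0,0],[0,0,0],[0,0,-0.02],[0,0,-0.08],[0,0,-0.2],[0,0,-0.35],[0,0,-0.4],[0,0.15,-0.4],[0,0.3,-0.4],[0,0.45,-0.4],[0,0.6,-0.4],[0,0.75,-0.4],[0,0.9,-0.4],[0,1,-0.4],[0,1,-0.4],[0,1,-0.4]], spin=[0,0,0,0,0,0,0,0,0,0,0,0,0,0,0,0,0,0,0], grip=[0.7,0.85,1,1,1,1,1,1,1,1,1,1,1,1,1,1,1,1,1])

```text
time: 17.75
eef_pos: [0.5244, 0.0737, 0.2031]
eef_rot: [1.0, -0.001, 0.001, -0.0]
contact_force: [-0.1, 1.0, -0.6]
finger_gap: 0.087
finger_force: 0.0
```

```bash
python3 m2.py .088 .008; python3 -c "
from h import *
go(.5375,-.419,.2,0)"
```

```text
scene 563 z [0.0814 0.0875 0.0924] circ [array([0.5258, 0.3756]), np.float64(0.0317)]
tilt [-0.041 -0.017  0.088]
top 426 z [0.0806 0.0883 0.0934] circ [array([0.5227, 0.3734]), np.float64(0.0319)]
dp [0.041  1.649  0.0084] spin 0.0003 z-axis [ 9.e-04  6.e-04 -1.e+00]
```

View pics/stk_scene.png

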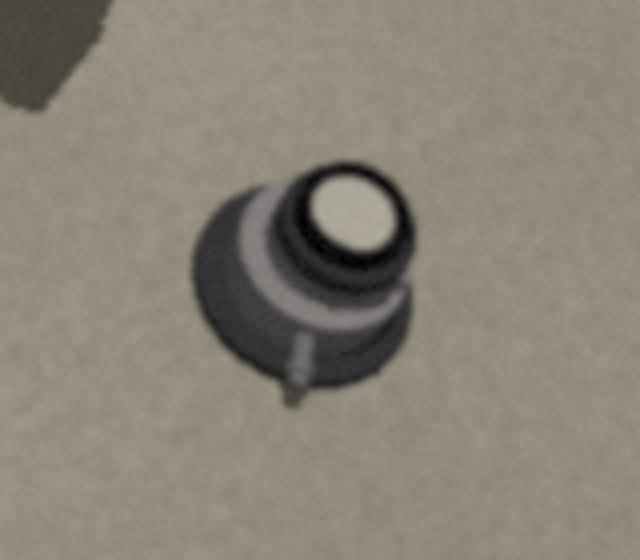

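The crop shows the cartridge centred in the seated support at crop px (350,210), its rim at z≈0.092 m as it must be. Next is the funnel.

Call:
step_arm(dp=[[0.04,0.95,0],[0.04,0.95,0],[0.04,0.95,0],[0.04,0.95,0],[0.04,0.95,0],[0.04,0.95,0],[0.04,0.95,0],[0.04,0.95,0],[0.04,0.95,0]], spin=[0,0,0,0,0,0,0,0,0], grip=[1,1,1,1,1,1,1,1,1])

```text
time: 18.75
eef_pos: [0.537, -0.2081, 0.2022]
eef_rot: [1.0, 0.002, 0.0, -0.001]
contact_force: [-0.3, 0.6, 0.1]
finger_gap: 0.0871
finger_force: 0.0
```

Call:
step_arm(dp=[[0,0.6,0],[0,0.6,0],[0,0.6,0],[0,0.6,0],[0,0.6,0],[0,0.6,0],[0,0.6,0]], spin=[0,0,0,0,0,0,0], grip=[1,1,1,1,1,1,1])

```text
time: 19.45
eef_pos: [0.5377, -0.3878, 0.2024]
eef_rot: [1.0, 0.002, 0.0, -0.001]
contact_force: [0.6, 0.8, -0.7]
finger_gap: 0.0872
finger_force: 0.0
```

```bash
python3 w.py .5375 -.419 .059 .026 w4.png;  python3 -c "
from h import *
go(.5375,-.4185,.022,0)"
```

```text
n 31878
z [0.3067 0.3156] n 458 circ [array([ 0.5398, -0.4186]), np.float64(0.0262)] bbox [ 0.5148 -0.4438  0.055 ] [ 0.5658 -0.3937  0.0618]
[ 0.53756657 -0.38797168  0.20258668]
dp [-0.0011  0.1022  0.6019] spin 0.0007 z-axis [ 8.e-04  8.e-04 -1.e+00]
```

Call:
step_arm(dp=[[0.003,0.05,0],[0.003,0.102,0],[0.003,0.102,0],[0.003,0.102,0.12],[0.003,0.102,0.25],[0.003,0.102,0.38],[0.003,0.102,0.48],[0.003,0.102,0.55],[0.003,0.102,0.6],[0.003,0.102,0.6],[0.003,0.102,0.6],[0.003,0.102,0.6],[0.003,0.102,0.6],[0.003,0.102,0.6],[0.003,0.102,0.6],[0.003,0.102,0.6],[0.003,0.102,0.6]], spin=[0,0,0,0,0,0,0,0,0,0,0,0,0,0,0,0,0], grip=[1,1,1,1,1,1,1,1,1,1,0.75,0.65,0.4,0.4,0.4,0.4,0.4])

```text
time: 21.2
eef_pos: [0.5373, -0.4216, 0.0227]
eef_rot: [1.0, -0.0, 0.0, 0.0]
contact_force: [-1.0, 1.1, 2.6]
finger_gap: 0.0507
finger_force: 30.0
```

Call:
step_arm(dp=[[0,0,-0.02],[0,0,-0.08],[0,0,-0.2],[0,0,-0.35],[0,0,-0.5],[0,0,-0.58],[0,-0.05,-0.58],[0,-0.15,-0.58],[0,-0.28,-0.58],[0,-0.4,-0.58],[0,-0.52,-0.58],[0,-0.64,-0.58],[0,-0.76,-0.58],[0,-0.88,-0.58],[0,-1,-0.58]], spin=[0,0,0,0,0,0,0,0,0,0,0,0,0,0,0], grip=[0.4,0.4,0.4,0.4,0.4,0.4,0.4,0.4,0.4,0.4,0.4,0.4,0.4,0.4,0.4])

```text
time: 22.7
eef_pos: [0.5357, -0.1193, 0.1953]
eef_rot: [1.0, 0.0, -0.001, -0.0]
contact_force: [0.6, -1.0, -0.3]
finger_gap: 0.0505
finger_force: 30.0
```

Call:
step_arm(dp=[[0,-0.12,0],[0,-0.24,0],[0,-0.36,0],[0,-0.48,0],[0,-0.6,0],[0,-0.72,0],[0,-0.84,0],[0,-0.96,0],[0,-1,0]], spin=[0,0,0,0,0,0,0,0,0], grip=[0.4,0.4,0.4,0.4,0.4,0.4,0.4,0.4,0.4])

```text
time: 23.6
eef_pos: [0.5346, 0.1838, 0.1956]
eef_rot: [1.0, 0.003, -0.001, -0.001]
contact_force: [-0.7, 1.1, -1.4]
finger_gap: 0.0505
finger_force: 30.0
```

Call:
step_arm(dp=[[-0.01,-0.12,0],[-0.02,-0.24,0],[-0.03,-0.36,0],[-0.045,-0.48,0],[-0.045,-0.57,0],[-0.045,-0.63,0],[-0.045,-0.65,0],[-0.045,-0.65,0],[-0.045,-0.65,0],[-0.045,-0.65,0]], spin=[0,0,0,0,0,0,0,0,0,0], grip=[0.4,0.4,0.4,0.4,0.4,0.4,0.4,0.4,0.4,0.4])

```text
time: 24.6
eef_pos: [0.5244, 0.3714, 0.196]
eef_rot: [1.0, -0.001, 0.0, 0.001]
contact_force: [0.1, -0.9, -0.8]
finger_gap: 0.0508
finger_force: 30.0
```

```bash
python3 -c "
from h import *
go(.5235,.374,.1107,0)
c=cap('scene'); cv2.imwrite('pics/f1.png',cv2.resize(c['img'][180:380,320:540,::-1],None,fx=3,fy=3,interpolation=2)[:600])"
```

```text
dp [-0.0032 -0.009   0.2843] spin -0.0004 z-axis [ 3.0e-04 -1.4e-03 -1.0e+00]
```

View pics/f1.png

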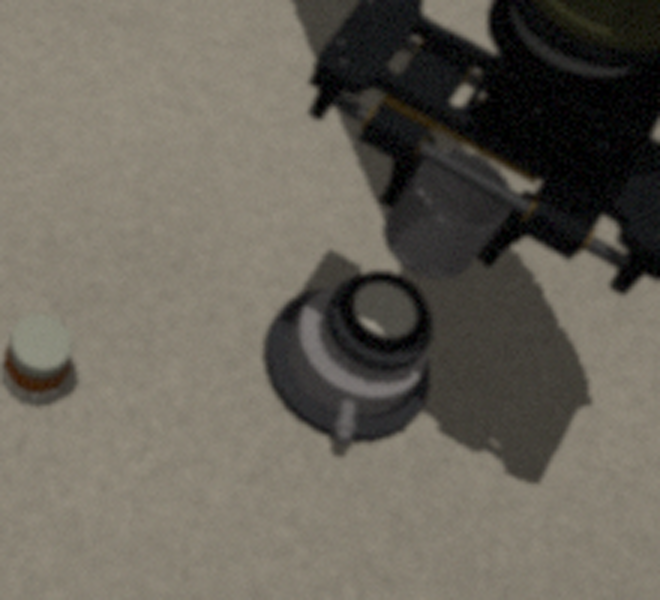

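The funnel hangs upright in the fingers at crop px (440,210), above the seated cartridge at (382,305). I'll lower it.

Call:
step_arm(dp=[[-0.003,-0.009,0],[-0.003,-0.009,0.06],[-0.003,-0.009,0.13],[-0.003,-0.009,0.2],[-0.003,-0.009,0.23],[-0.003,-0.009,0.25],[-0.003,-0.009,0.26],[-0.003,-0.009,0.267],[-0.003,-0.009,0.272],[-0.003,-0.009,0.276],[-0.003,-0.009,0.276],[-0.003,-0.009,0.276]], spin=[0,0,0,0,0,0,0,0,0,0,0,0], grip=[0.4,0.4,0.4,0.4,0.4,0.4,0.4,0.4,0.4,0.4,0.4,0.4])

```text
time: 25.85
eef_pos: [0.5229, 0.3761, 0.1136]
eef_rot: [1.0, -0.0, 0.0, -0.0]
contact_force: [0.0, 0.6, -0.6]
finger_gap: 0.0505
finger_force: 30.0
```

Call:
step_arm(dp=[[0,0.003,0.002],[0,0.005,0.004],[0,0.005,0.006],[0,0.005,0.008],[0,0.005,0.01],[0,0.005,0.01],[0,0.005,0.01]], spin=[0,0,0,0,0,0,0], grip=[0.4,0.4,0.4,0.4,0.4,0.4,0.4])

```text
time: 26.55
eef_pos: [0.5228, 0.3744, 0.1106]
eef_rot: [1.0, -0.0, 0.0, 0.0]
contact_force: [-0.8, -1.4, 2.8]
finger_gap: 0.0504
finger_force: 30.0
```

Call:
step_arm(dp=[[0,0,0],[0,0,0],[0,0,0],[0,0,0],[0,0,0],[0,0,-0.02],[0,0,-0.08],[0,0,-0.2],[0,0,-0.32],[0,0,-0.35],[0,0,-0.35],[-0.02,0.15,-0.35],[-0.04,0.3,-0.35],[-0.06,0.45,-0.35],[-0.08,0.6,-0.35],[-0.1,0.75,-0.35],[-0.12,0.9,-0.35],[-0.14,1,-0.35],[-0.14,1,-0.35]], spin=[0,0,0,0,0,0,0,0,0,0,0,0,0,0,0,0,0,0,0], grip=[0.7,0.85,1,1,1,1,1,1,1,1,1,1,1,1,1,1,1,1,1])

```text
time: 28.45
eef_pos: [0.4794, 0.0683, 0.2136]
eef_rot: [1.0, -0.005, -0.002, 0.002]
contact_force: [-0.2, -0.8, 0.0]
finger_gap: 0.0872
finger_force: 0.0
```

```bash
python3 m2.py .147 .004; python3 -c "
from h import *
go(.482,-.12,.19,0)"
```

```text
scene 202 z [0.1435 0.1473 0.1491] circ [array([0.5236, 0.3751]), np.float64(0.0271)]
tilt [-0.005  0.003  0.147]
top 138 z [0.1436 0.1479 0.1502] circ [array([0.5226, 0.3735]), np.float64(0.0262)]
dp [0.0083 0.6465 0.0806] spin -0.0004 z-axis [-1.8e-03  2.0e-04 -1.0e+00]
```

View pics/stk_scene.png

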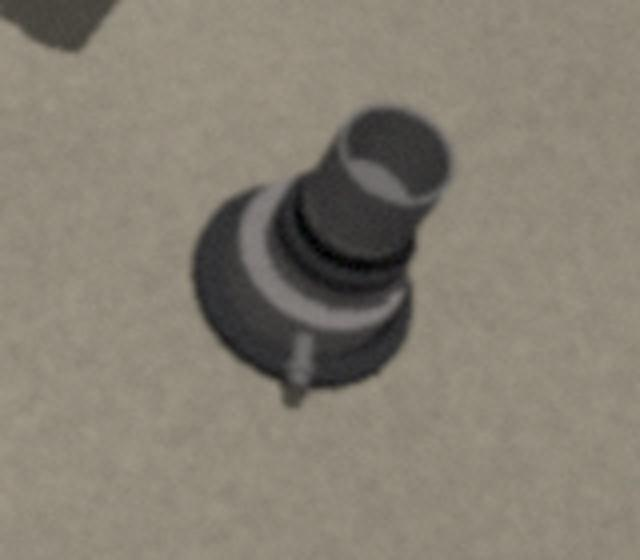

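The funnel stands upright on the cartridge at crop px (395,160), its rim level at z≈0.148 m as required. On to the cover.

Call:
step_arm(dp=[[0.008,0.15,0],[0.008,0.3,0],[0.008,0.45,0],[0.008,0.6,0],[0.008,0.64,0],[0.008,0.64,0],[0.008,0.64,0],[0.008,0.64,0]], spin=[0,0,0,0,0,0,0,0], grip=[0.6,0.6,0.6,0.6,0.6,0.6,0.6,0.6])

```text
time: 29.35
eef_pos: [0.4835, -0.1145, 0.2152]
eef_rot: [1.0, 0.002, -0.0, -0.0]
contact_force: [-0.3, 1.2, 0.2]
finger_gap: 0.0525
finger_force: 0.0
```

```bash
python3 w.py .482 -.151 .032 .015 w5.png;  python3 -c "
from h import *
go(.4825,-.1505,.0175,0)"
```

```text
n 12587
z [0.3191 0.3279] n 207 circ [array([ 0.4832, -0.1511]), np.float64(0.0099)] bbox [ 0.4738 -0.1602  0.0288] [ 0.4928 -0.1419  0.0346]
[ 0.48347048 -0.11486438  0.21530899]
dp [-0.0037  0.119   0.6593] spin 0.0006 z-axis [-0.e+00  4.e-04 -1.e+00]
```

Call:
step_arm(dp=[[-0.002,0.06,0],[-0.002,0.12,0],[-0.002,0.12,0.1],[-0.002,0.12,0.22],[-0.002,0.12,0.34],[-0.002,0.12,0.46],[-0.002,0.12,0.54],[-0.002,0.12,0.59],[-0.002,0.12,0.62],[-0.002,0.12,0.637],[-0.002,0.12,0.645],[-0.002,0.12,0.65],[-0.002,0.12,0.65],[-0.002,0.12,0.65]], spin=[0,0,0,0,0,0,0,0,0,0,0,0,0,0], grip=[0.6,0.6,0.6,0.6,0.6,0.6,0.6,0.6,0.6,0.6,0.6,0.6,0.6,0.6])

```text
time: 30.8
eef_pos: [0.4829, -0.1537, 0.021]
eef_rot: [1.0, -0.0, 0.001, 0.0]
contact_force: [-0.2, 0.8, 0.6]
finger_gap: 0.0523
finger_force: 0.0
```

Call:
step_arm(dp=[[0,-0.004,0.004],[0,-0.008,0.008],[0,-0.008,0.009],[0,-0.008,0.009],[0,-0.008,0.009],[0,-0.008,0.009],[0,-0.008,0.009],[0,-0.008,0.009],[0,-0.008,0.009],[0,-0.008,0.009],[0,-0.008,0.009],[0,-0.008,0.009]], spin=[0,0,0,0,0,0,0,0,0,0,0,0], grip=[0.6,0.6,0.6,0.6,0.45,0.35,0.27,0.15,0.1,0.1,0.1,0.1])

```text
time: 32.0
eef_pos: [0.4825, -0.1512, 0.0177]
eef_rot: [1.0, -0.0, 0.0, 0.0]
contact_force: [0.3, 1.5, -0.6]
finger_gap: 0.0187
finger_force: 30.0
```

Call:
step_arm(dp=[[0,0,-0.02],[0,0,-0.08],[0,0,-0.2],[0,0,-0.35],[0,0,-0.5],[0,0,-0.62],[0,0,-0.68],[0,0,-0.68],[0.02,-0.08,-0.68],[0.04,-0.2,-0.68],[0.06,-0.32,-0.68],[0.08,-0.44,-0.68],[0.1,-0.56,-0.68],[0.12,-0.68,-0.68],[0.135,-0.8,-0.68]], spin=[0,0,0,0,0,0,0,0,0,0,0,0,0,0,0], grip=[0.1,0.1,0.1,0.1,0.1,0.1,0.1,0.1,0.1,0.1,0.1,0.1,0.1,0.1,0.1])

```text
time: 33.5
eef_pos: [0.5222, 0.0902, 0.2201]
eef_rot: [1.0, -0.0, -0.001, 0.0]
contact_force: [0.9, 0.7, -0.5]
finger_gap: 0.0188
finger_force: 30.0
```

Call:
step_arm(dp=[[0,-0.12,0],[0,-0.24,0],[0,-0.36,0],[0,-0.48,0],[0,-0.6,0],[0,-0.72,0],[0,-0.82,0],[0,-0.9,0],[0,-0.94,0],[0,-0.95,0],[0,-0.95,0],[0,-0.95,0],[0,-0.95,0],[0,-0.95,0]], spin=[0,0,0,0,0,0,0,0,0,0,0,0,0,0], grip=[0.1,0.1,0.1,0.1,0.1,0.1,0.1,0.1,0.1,0.1,0.1,0.1,0.1,0.1])

```text
time: 34.9
eef_pos: [0.5237, 0.3727, 0.2218]
eef_rot: [1.0, -0.001, 0.0, 0.0]
contact_force: [1.3, 1.0, 0.0]
finger_gap: 0.0191
finger_force: 30.0
```

```bash
python3 -c "
from h import *
go(.523,.3743,.1557,0)
c=cap('scene'); cv2.imwrite('pics/f2.png',cv2.resize(c['img'][150:350,340:560,::-1],None,fx=3,fy=3,interpolation=2)[:600])"
```

```text
dp [-0.0024 -0.0054  0.2203] spin -0.0003 z-axis [ 6.e-04 -6.e-04 -1.e+00]
```

View pics/f2.png

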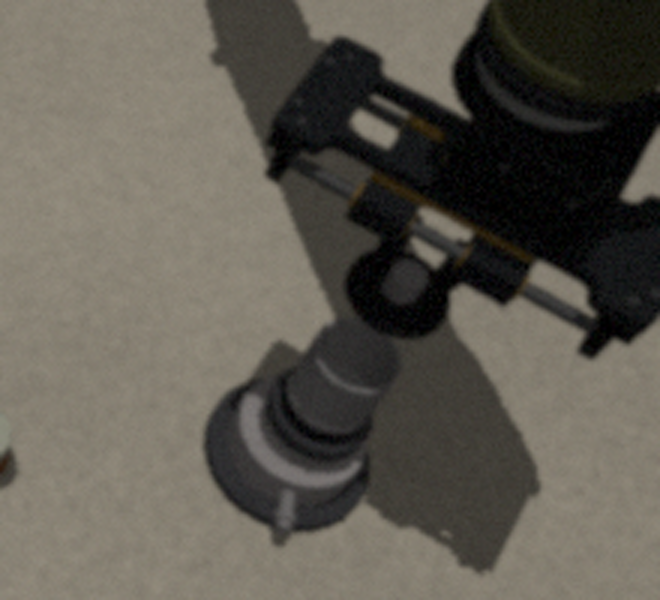

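The cover is held at crop px (400,290), just above the funnel at (355,360). I'll lower it.

Call:
step_arm(dp=[[-0.002,-0.004,0],[-0.002,-0.004,0.05],[-0.002,-0.004,0.1],[-0.002,-0.004,0.14],[-0.002,-0.004,0.17],[-0.002,-0.004,0.185],[-0.002,-0.004,0.195],[-0.002,-0.004,0.203],[-0.002,-0.004,0.208],[-0.002,-0.004,0.208],[-0.002,-0.004,0.208]], spin=[0,0,0,0,0,0,0,0,0,0,0], grip=[0.1,0.1,0.1,0.1,0.1,0.1,0.1,0.1,0.1,0.1,0.1])

```text
time: 36.05
eef_pos: [0.5227, 0.3752, 0.1596]
eef_rot: [1.0, -0.0, 0.0, -0.0]
contact_force: [0.3, -0.4, -1.1]
finger_gap: 0.0191
finger_force: 30.0
```

Call:
step_arm(dp=[[0,0.002,0.003],[0,0.003,0.006],[0,0.003,0.009],[0,0.003,0.011],[0,0.003,0.013],[0,0.003,0.013],[0,0.003,0.013]], spin=[0,0,0,0,0,0,0], grip=[0.1,0.1,0.1,0.1,0.1,0.1,0.1])

```text
time: 36.75
eef_pos: [0.5226, 0.3743, 0.1557]
eef_rot: [1.0, -0.0, 0.0, -0.0]
contact_force: [-0.4, -0.7, 3.2]
finger_gap: 0.0191
finger_force: 30.0
```

Call:
step_arm(dp=[[0,0,0],[0,0,0],[0,0,0],[0,0,0],[0,0,0],[0,0,-0.02],[0,0,-0.08],[0,0,-0.2],[0,0,-0.3],[0,0,-0.3],[-0.02,0.15,-0.3],[-0.04,0.3,-0.3],[-0.06,0.45,-0.3],[-0.08,0.6,-0.3],[-0.1,0.75,-0.3],[-0.1,0.9,-0.3],[-0.1,1,-0.3],[-0.1,1,-0.3],[-0.1,1,-0.3]], spin=[0,0,0,0,0,0,0,0,0,0,0,0,0,0,0,0,0,0,0], grip=[0.35,0.5,0.6,0.6,0.6,0.6,0.6,0.6,0.6,0.6,0.6,0.6,0.6,0.6,0.6,0.6,0.6,0.6,0.6])

```text
time: 38.65
eef_pos: [0.4923, 0.0739, 0.2453]
eef_rot: [1.0, -0.001, -0.0, -0.0]
contact_force: [0.2, 0.3, -0.6]
finger_gap: 0.0522
finger_force: 0.0
```

```bash
python3 m2.py .152 .0045; python3 m2.py .170 .005; python3 m1.py | grep -E "\[ *0.66|0.68"
```

```text
scene 589 z [0.1505 0.153  0.1546] circ [array([0.5217, 0.374 ]), np.float64(0.0297)]
tilt [-0.017  0.001  0.153]
top 433 z [0.1509 0.154  0.1558] circ [array([0.5203, 0.3734]), np.float64(0.0284)]
scene 104 z [0.1665 0.1706 0.1724] circ [array([0.5218, 0.3739]), np.float64(0.0107)]
tilt [-0.128  0.093  0.17 ]
top 73 z [0.1671 0.1715 0.1741] circ [array([0.5205, 0.3725]), np.float64(0.0104)]
[ 64. 115.] 1721 top z0.0490 mean [ 0.6689 -0.6362] circ [ 0.6645 -0.6706  0.112 ] [25. 38. 62.]
[172. 200.] 1168 top z0.0431 mean [ 0.687  -0.2173] circ [ 0.6855 -0.2187  0.0505] [36. 54. 92.]
[332. 299.] 555 top z0.0567 mean [0.6627 0.21  ] circ [0.662  0.2091 0.0205] [115. 109.  95.]
[538. 182.] 2550 top z0.0508 mean [ 0.666  -0.6365] circ [ 0.6649 -0.6603  0.1081] [54. 69. 99.]
[  5. 181.] 582 top z0.0381 mean [0.6636 0.6525] circ [0.6679 0.6559 0.0606] [73. 70. 66.]
[360. 173.] 1028 top z0.0452 mean [ 0.6838 -0.2195] circ [ 0.6836 -0.2203  0.0515] [ 69.  90. 140.]
```

View pics/stk_scene.png

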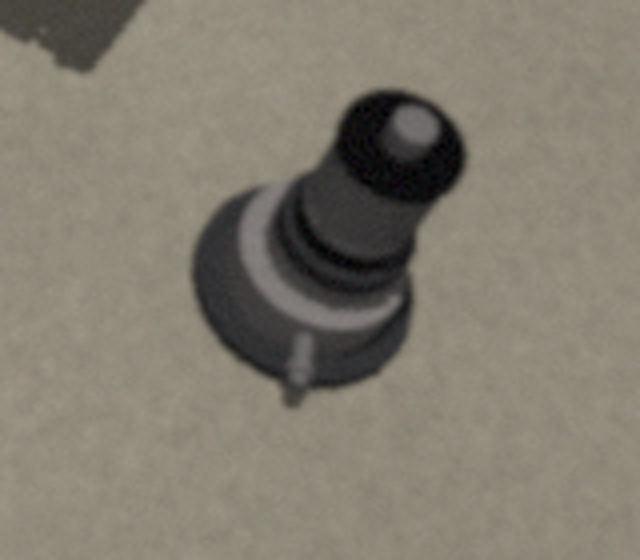

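The full stack stands upright with the cover on top at crop px (400,145): flange at 0.153 m, knob at 0.171 m, as expected. The pot and tip box have not moved.

```bash
python3 -c "
from h import *
print(job.hand_in())"
```

```text
the job is handed in; nothing more can be done
None
```

I assembled the filter unit in the order asked and handed the job in after about 39 s of the 122 s limit. Each part measured seated at its expected height, and the specimen pot and tip box were where they started.

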